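# Tilt the finished capsule plate to its inspection angle

### The job

Slide the capsule filler's clamp jaw open until its lip is clear of the capsule plate, and lift the finished plate out by the black lug on top of its angle gauge. Set the middle of the plate down level across the taller bar of the tilt rest, long side square to the bars, then rock it over that bar until the gauge's swinging pointer settles on the red marker, the angle at which the capsules are inspected. Finish while holding it still there by the lug, bearing on the rest, with the bottle, bowl and pestle rack left where they stand.

Things in the scene. Friction and masses are not known exactly. Their poses are not given: they have to be found in the camera images.
- filler: Capsule filler fixed to the bench: aluminium bed 130 mm (x) by 275 mm (y) on four feet, its top 56 mm above the bench. Origin on the bench under the centre of the seat of the capsule plate. Its y axis runs from the fixed jaw (-y end, 18 mm high) to the sliding jaw (+y end). Four 13 mm high locating pins stand beside the plate with 2 mm play.
- jaw (a joint): Sliding clamp jaw of the filler, in m: 0 shut, grows as it slides along the filler's +y away from the plate, stop at 0.042; it takes about 4 N and stays where left. At 0 its lip reaches 13 mm over the top of the plate's end, so it is clear of the plate from about 0.015 on. It may start up to 5 mm open.
- jaw_knob (a point): Middle of the grip height of the black upright knob on the sliding jaw: 19 mm diameter, 36 mm high; the point is 24 mm above the jaw's top, 12 mm below the knob's top. Axes as the filler's.
- plate: Loose finished capsule plate: white, 90 mm (x) by 150 mm (y) by 8 mm, 0.26 kg, with rows of orange and green capsules, and a round black pendulum angle gauge (100 mm diameter, 15 mm thick in x) standing bolted on its middle with a carrying lug on top. Origin: centre of the plate's underside, z up out of the plate. It starts lying in the filler with axes as the filler's. The white dial is on its +x face, centre 62 mm above the origin.
- plate_lug (a point): Grasp point of the black carrying lug of the plate: 18 mm thick in the plate's x, 36 mm wide in y, from 112 to 142 mm above the plate's underside; this point is 127 mm above the origin of the plate on its z axis. Axes as the plate's.
- pointer (a joint): Swinging pointer of the angle gauge, rad, about the plate's x axis: a pendulum whose needle always points straight up when settled (swings about four times a second, dies out within a second). 0: in line with the plate's z. It reads +a when the plate is turned by -a about its own x axis, that is with its +y end down.
- marker (a joint): Red set marker at the edge of the dial, rad, about the same axis with the same zero and sense as the pointer; set somewhere from 0.22 to 0.6 and stays there.
- pointer_tip (a point): Tip of the black needle, 36 mm from the dial centre; its z axis points along the needle.
- marker_tip (a point): Inner tip of the red marker, 36 mm from the dial centre; its z axis points outwards along the marker's radius.
- rest: Stepped tilt rest fixed to the bench: two level round steel bars, 14 mm diameter and 96 mm long, along its x axis on a dark base 110 by 110 mm. Taller bar at y = 0, its top 75 mm above the bench; lower bar at y = -36 mm, its top at 68 mm. Origin on the bench under the middle of the taller bar; its yaw is from -0.35 to 0.15.
- rest_top (a point): Middle of the top line of the taller bar, 75 mm above the bench. Axes as the rest's.
- bottle: Bystander: amber jar, 60 mm diameter, 125 mm high. Origin at the centre of its underside.
- bowl: Bystander: white bowl, 100 mm across, 50 mm high. Origin at the centre of its underside.
- pestle_rack: Bystander: wire rack, 165 by 60 mm, with a white pestle lying in it, about 60 mm high. Origin under its middle.
There are look-alikes about, which are no part of the job. What is shaped like the plate but purple is not meant.

How it is judged:
By the outcome, as a careful person would: the job done as asked, in the order asked, and still so for the second after the job is handed in, while the arm keeps its last pose, push and grip.
It also fails if it takes over 58 s, if anything falls off the work surface, if the arm or the gripper's body presses on something with over 40 N, if the wrist force passes 120 N, or if a joint passes its speed limit or range.

### The arm

A 6-joint arm with a two-finger parallel gripper is mounted at the origin on the work surface. World frame = base frame: x ahead of the robot, y to its left, z up, the work surface at z = 0. Lengths are in m, angles in degrees, forces in N, time in s.
With the tool pointing down it reaches from about 0.25 to 0.725 m from the base axis. Payload 9.7 kg.
Tool frame: the origin (TCP) lies midway between the tips of the shut fingers; the grasp point (between the pads) lies bot.grasp_offset behind it (bot.grasp_offset is the distance from the TCP to the grasp point, in m); x points along the fingers, y is the direction in which the jaws open and shut, and the axes are right-handed (so a half turn about x gives the same grasp; the last joint's range is limited). The gripper opens to 85 mm and grips with 20 to 120 N. Pads are 22 mm wide; open, the fingers measure 114 mm over their backs; the gripper's body (76 mm by 85 mm) begins 54 mm behind the grasp point. The pads swing forward as they close: fully open they stand 13 mm farther back than shut.
Start: joints at [71.333, 4.979, 10.078, 95.1, 0, 90], TCP at [0.176, 0.521, 0.231] pointing down, gripper open.
Joint ranges: [-179.16, 179.16], [-48.56, 103.87], [-65.8, 70.77], [-126.05, 130.52], [-82.76, 87.17], [-180, 180]. Speed limits (degrees/s): [127.2, 127.2, 147.25, 180, 180, 180].

### API

Orientations are given as [roll, pitch, yaw] about the fixed x, y, z axes, in that order (R = Rz(yaw) Ry(pitch) Rx(roll)).
In Python, from workcell import status, camera, bot gives the robot as it stands.
- The arm moves only by the shell command python3 -m jog 'ROWS' [OPENING] [FORCE]. ROWS is text: rows parted by semicolons, each of 4 numbers parted by spaces: the shift along the tool's x, y, z in mm, then the turn about the tool's x in degrees. A call has exactly 8 rows; each row is the pose to reach, as a shift and turn from the pose commanded when the call began, along the tool's axes at that moment; what a row does not reach only later rows make up. A row lasts 1/8 s, in which the tool goes at most 62.5 mm and 10.7 degrees, less where a joint would pass 70% of its speed; a pose out of reach is approached as far as the arm can. A call with a gripper value outside its range is refused whole. OPENING is the opening, from 0 (shut) to 1 (fully open), set as the call begins (- or left out, the last holds). The fingers move at their own pace and stop on an object; FORCE is the grip in N (left out, the last holds). Time passes only in rows, so rows that repeat a pose let the fingers close, or fill a call up. It gives the time, the measured TCP pose, the force and the opening at its end, in the units of the state.
- status.get_obs(): the state, without advancing time (a new reading comes with each control period).
- camera(name): name is "scene" or "top"; returns a dict with "color" (420x560x3 uint8, red, green, blue), "vfov" (degrees; the focal length in pixels is half the picture's height over the tangent of half this angle, whatever the lens; pixels are square), "cx", "cy" (the principal point, pixels), "rvec" (rotation vector, rad) and "tvec" (3), from world to camera coordinates, as OpenCV has them. Camera axes: x right, y down, z forward; pixel columns grow to the right and rows downward; lengths in m; the calibration is good to about 2 mm. A picture is of the moment at which its call begins. There is no depth.
- bot.job_done(): hands the job in, once; it reports no verdict.
The state is a dict: "time": time; "q": joint angles; "qd": joint speeds; "joint_efforts": joint torques, N m; "ee_pos": TCP position; "tcp_rot": TCP orientation; "wrist_force": force on the tool from outside, world axes, zero at the start; "torque": the same for the moment, N m; "opening": finger opening in m.
Only numpy, scipy, OpenCV 4.12 (cv2) and the standard library are available. Lean on these libraries where they do the work, as an engineer would, in place of code of your own. Each camera call takes 0.05 s, during which the arm holds its last target. There are 200 camera calls.

## Working session

There is one attempt and no reset: what is moved stays moved. The work goes in short steps, Python scripts to look and compute and a shell command to move; the robot and the scene stay as the last step left them, time stands still between calls to the robot, and variables do not carry over. Pictures are saved under pics/ and viewed, about 8 in all and at most 12, crops included, and the job is handed in when it is done.

```bash
ls; mkdir -p pics
python3 - <<'E'
from workcell import status,camera,bot
import cv2
print(status.get_obs(), bot.grasp_offset)
for n in("scene","top"):
    c=camera(n); cv2.imwrite(f"pics/{n}0.png",cv2.resize(c["color"][:,:,::-1],(784,588),interpolation=cv2.INTER_CUBIC))
    print({k:v for k,v in c.items() if k!="color"})
E
```

```text
pics
{'time': 0.0, 'q': array([ 7.13339121e+01,  5.01222545e+00,  1.00327502e+01,  9.50982868e+01,
       -4.70720208e-04,  9.00005734e+01]), 'qd': array([-0.07308482, -0.05534109, -0.02264024,  0.06187707,  0.04957985,
        0.03218996]), 'joint_efforts': array([ 1.94636509e-04, -5.20406878e+01,  4.64783370e+01,  1.72540691e-02,
       -1.98312210e-05, -3.05550384e-05]), 'ee_pos': array([0.17595774, 0.52085237, 0.230557  ]), 'tcp_rot': array([ -89.65260035,   89.92223649, -108.31926128]), 'wrist_force': array([ 0.27764928, -0.24794126, -0.1752817 ]), 'torque': array([-0.03793918,  0.00358877, -0.04287558]), 'opening': 0.08538408951303111} 0.0187
{'vfov': 54.451540907416074, 'cx': 279.03057484501306, 'cy': 210.57850207973286, 'rvec': array([ 1.88780091,  1.4690643 , -0.63088072]), 'tvec': array([-0.1587336 , -0.22753458,  1.46897476])}
{'vfov': 46.94706236217525, 'cx': 273.9981403379136, 'cy': 211.41807865073454, 'rvec': array([ 2.11252665, -2.14188461,  0.16130284]), 'tvec': array([0.02599752, 0.53673604, 1.19676591])}
```

View pics/scene0.png

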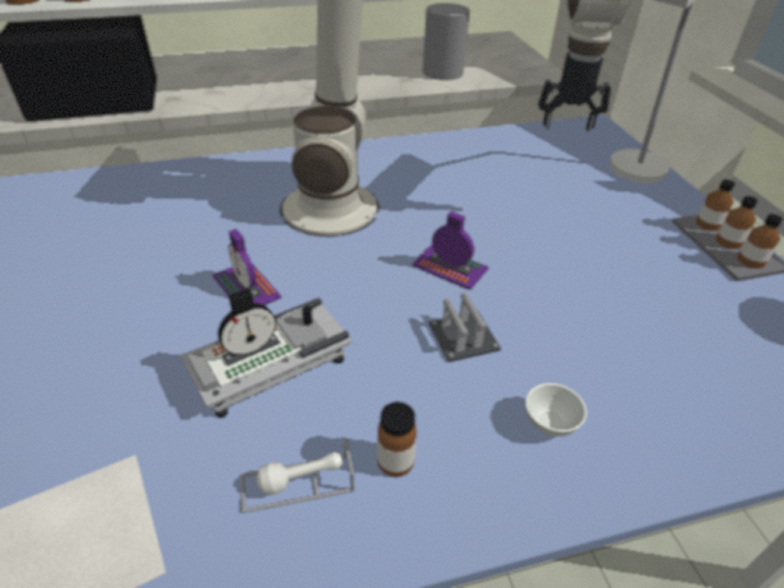

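View pics/top0.png

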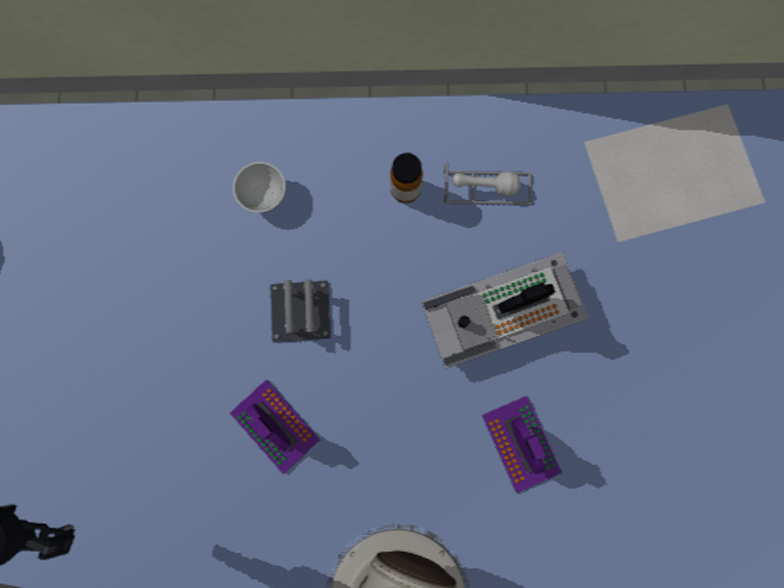

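Scene view (784 px wide): the white plate, with dial and black lug, sits in the filler at about (250,320), knob at (307,315), rest at (464,335). Top view: lug at (525,297), knob at (464,322), rest at (300,311), bowl at (259,187), bottle at (406,178), rack at (488,185). 

Look-alikes: purple plates at scene (245,270) and (453,250), top (522,445) and (274,425). I choose the white plate in the filler and will check it in a close crop.

```bash
cat > h.py <<'E'
from workcell import status,camera,bot
import cv2,numpy as np
from scipy.spatial.transform import Rotation as R
def K(c):
    f=210/np.tan(np.radians(c["vfov"])/2); return np.array([[f,0,c["cx"]],[0,f,c["cy"]],[0,0,1.]])
def proj(c,P): return cv2.projectPoints(np.array(P,float).reshape(-1,3),c["rvec"],c["tvec"],K(c),None)[0].reshape(-1,2)
def ray(c,uv,z):
    Rm=cv2.Rodrigues(c["rvec"])[0]; o=-Rm.T@c["tvec"]; d=Rm.T@np.linalg.inv(K(c))@np.array([*uv,1.]); return o+d*(z-o[2])/d[2]
def crop(c,x,y,w,h,s): return cv2.resize(c["color"][y:y+h,x:x+w,::-1],None,fx=s,fy=s,interpolation=cv2.INTER_CUBIC)
E
python3 - <<'E'
from h import *
import pickle
t=camera("top");s=camera("scene");pickle.dump((t,s),open("c0.pkl","wb"))
a=np.hstack([crop(t,295,175,130,95,3),crop(t,185,190,60,60,3)[:180]if 0 else cv2.resize(crop(t,185,190,65,95,3),None,fx=1,fy=1)])
b=np.hstack([crop(s,125,195,130,105,3),crop(s,300,200,65,105,3)])
cv2.imwrite("pics/m1.png",cv2.resize(np.vstack([a,b]),None,fx=4/3*.99,fy=1) if 0 else np.vstack([a,b])); print(a.shape,b.shape)
E
```

```text
(285, 585, 3) (315, 585, 3)
```

View pics/m1.png

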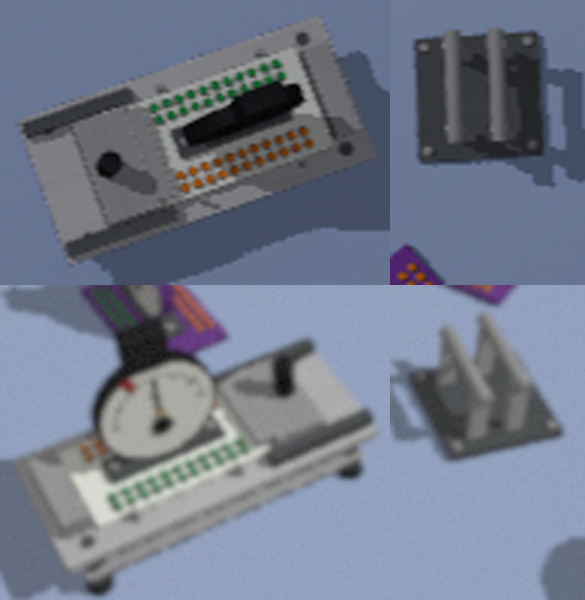

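Crop check: the plate in the filler is white, with green and orange capsules, a white dial, black lug at scene-crop (145,325) and red marker at (127,384), so it is the right one. I'll fit poses and overlay models.

```bash
cat > fit.py <<'E'
from h import *
import pickle
t,s=pickle.load(open("c0.pkl","rb"))
T=lambda u,v:(295+u/3,175+v/3); S=lambda u,v:(125+u/3,195+(v-285)/3)
T2=lambda u,v:(185+(u-390)/3,190+v/3); S2=lambda u,v:(300+(u-390)/3,200+(v-285)/3)
for c in(t,s): print("cam",(-cv2.Rodrigues(c["rvec"])[0].T@c["tvec"]).round(3))
C=np.array([ray(t,T(*p),.056)[:2] for p in[(20,123),(320,17),(376,155),(72,262)]])
print("bed",C.round(4),"len",[np.linalg.norm(C[i]-C[(i+1)%4]).round(4) for i in range(4)])
yv=(C[0]+C[3]-C[1]-C[2]);yaw=np.degrees(np.arctan2(-yv[0],yv[1]));print("yaw",yaw,"ctr",C.mean(0))
print("lugtop scene",ray(s,S(146,322),.198)," knobtop T",[ray(t,T(110,158),z) for z in(.11,.12,.13)])
print("knobtop S",[ray(s,S(285,353),z) for z in(.11,.12,.13)])
for n,p in dict(tallA=(453,32),tallB=(456,140),lowA=(494,30),lowB=(498,140)).items(): print(n,ray(t,T2(*p),.075 if n[0]=='t' else .068).round(4))
for n,p in dict(tallA=(487,402),tallB=(484,318),lowA=(455,400),lowB=(447,330)).items(): print("S",n,ray(s,S2(*p),.075 if n[0]=='t' else .068).round(4))
B=np.array([ray(t,T2(*p),.01)[:2] for p in[(416,37),(541,33),(542,155),(420,162)]]); print("base",B.round(4),B.mean(0))
E
python3 fit.py
```

```text
cam [3.31e-01 1.00e-03 1.27e+00]
cam [ 1.239 -0.179  0.817]
bed [[ 0.5223 -0.0517]
 [ 0.6101 -0.3095]
 [ 0.4906 -0.3497]
 [ 0.4046 -0.0923]] len [np.float64(0.2724), np.float64(0.126), np.float64(0.2714), np.float64(0.1246)]
yaw 18.641761333545197 ctr [ 0.50691405 -0.20081008]
lugtop scene [ 0.51106992 -0.22170367  0.198     ]  knobtop T [array([ 0.48422338, -0.12103678,  0.11      ]), array([ 0.4828995 , -0.11998581,  0.12      ]), array([ 0.48157562, -0.11893484,  0.13      ])]
knobtop S [array([ 0.4744561 , -0.11736673,  0.11      ]), array([ 0.4852685 , -0.11823725,  0.12      ]), array([ 0.49608091, -0.11910777,  0.13      ])]
tallA [0.5621 0.1892 0.075 ]
tallB [0.4708 0.1857 0.075 ]
lowA [0.5646 0.1556 0.068 ]
lowB [0.4711 0.1517 0.068 ]
S tallA [0.5812 0.1492 0.075 ]
S tallB [0.4807 0.1835 0.075 ]
S lowA [0.5664 0.1265 0.068 ]
S lowB [0.481  0.1486 0.068 ]
base [[0.5707 0.2323]
 [0.5726 0.1214]
 [0.4642 0.1204]
 [0.4596 0.2271]] [0.51675052 0.17529181]
```

```bash
cat > ov.py <<'E'
from h import *
def W(x,y,z,yaw,P): return np.array(P,float)@R.from_euler('z',yaw,degrees=True).as_matrix().T+[x,y,z]
def rect(a,b,z,y0=0,x0=0): return [[x0-a,y0-b,z],[x0+a,y0-b,z],[x0+a,y0+b,z],[x0-a,y0+b,z],[x0-a,y0-b,z]]
th=np.linspace(0,2*np.pi,40)
def ov(c,x,y,w,h,s,polys):
    I=crop(c,x,y,w,h,s)
    for P,col in polys:
        q=((proj(c,P)-[x,y]+.5)*s).astype(np.int32); cv2.polylines(I,[q.reshape(-1,1,2)],False,col,1)
    return I
E
cat > o1.py <<'E'
from ov import *; import pickle
t,s=pickle.load(open("c0.pkl","rb"))
F=(.5137,-.2207,0,18.6); Q=(.5165,.1865,0,1.9); ctr=.0205
p=[(W(*F,rect(.065,.1375,.056,ctr)),(0,255,255)),(W(*F,rect(.045,.075,.064)),(255,0,255)),(W(*F,rect(.009,.018,.198)),(0,255,0)),(W(*F,rect(.009,.018,.168)),(0,255,0)),
 (W(*F,[[.0075,.05*np.cos(a),.118+.05*np.sin(a)] for a in th]),(255,255,0)),(W(.483,-.120,0,0,[[.0095*np.cos(a),.0095*np.sin(a),.120] for a in th]),(0,0,255))]
r=[(W(*Q,[[-.048,y+d,z],[.048,y+d,z]]),(0,255,0)) for y,z in((0,.068),(-.036,.061)) for d in(-.007,.007)]+[(W(*Q,[[-.048,y,z],[.048,y,z]]),(0,0,255)) for y,z in((0,.075),(-.036,.068))]+[(W(*Q,rect(.055,.055,.008,-.018)),(0,255,255))]
a=np.hstack([ov(t,295,175,130,95,4,p),ov(t,190,190,65,95,4,r)]);b=np.hstack([ov(s,125,205,130,80,4,p),ov(s,300,205,65,80,4,r)])
o=np.vstack([a,b])[:600];print(o.shape);cv2.imwrite("pics/o1.png",cv2.resize(o,None,fx=.85,fy=.85,interpolation=cv2.INTER_AREA))
E
python3 o1.py
```

```text
(600, 780, 3)
```

View pics/o1.png

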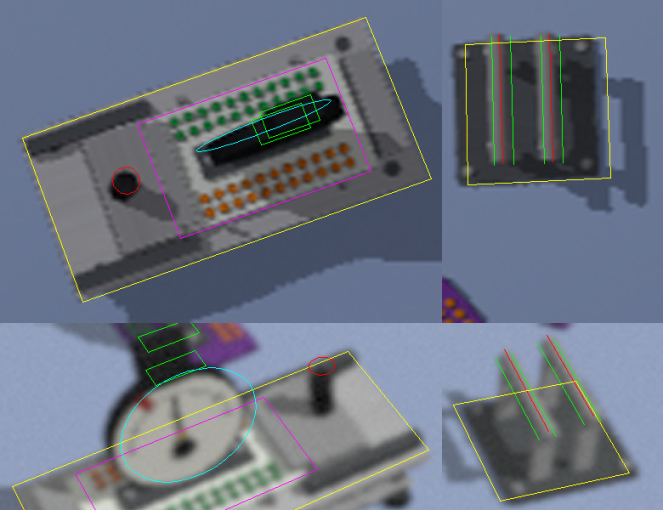

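Overlay: the models fit to within about 3–6 mm. The gauge sits about 4 mm further toward −y (lug at top-overlay (300,115)), and knob and bars fit to about 2 mm. That is enough to start on the knob.

```bash
cat > go.py <<'E'
# usage: go.py x y z yaw : tool pointing down with tool y along +-x axis of an object with that yaw
import sys
from h import *
o=status.get_obs(); M=R.from_euler('xyz',o["tcp_rot"],degrees=True).as_matrix()
x,y,z,yaw=map(float,sys.argv[1:5]); d=M.T@(np.array([x,y,z])-o["ee_pos"])*1000
v=M.T@R.from_euler('z',yaw,degrees=True).as_matrix()[:,0]; a=np.degrees(np.arctan2(v[2],v[1])); a=(a+90)%180-90
print("t",o["time"],"shift",d.round(1),"turn",a.round(2),"or",(a-180*np.sign(a)).round(2),"q6",o["q"][5].round(1),"f",o["wrist_force"].round(1)); print("M",M.round(2).tolist(),"pos",o["ee_pos"].round(4),"op",round(o["opening"],4))
E
python3 go.py .482 -.12 .17 18.6
```

```text
t 0.2 shift [  61.2 -509.2  495.1] turn 52.73 or -127.27 q6 90.0 f [ 0.4 -0.1  0.1]
M [[-0.0, 0.32, 0.95], [-0.0, 0.95, -0.32], [-1.0, -0.0, -0.0]] pos [0.176  0.5209 0.2308] op 0.0855
```

```bash
python3 -m jog '0 -40 39 6; 0 -84 82 12; 0 -128 124 19; 0 -172 167 26; 0 -216 210 33; 0 -260 253 40; 0 -304 296 47; 0 -348 338 52.7'; python3 go.py .482 -.12 .17 18.6
```

```text
time: 1.2
ee_pos: [0.3853, 0.0812, 0.2314]
tcp_rot: [88.5, 90.0, 17.0]
wrist_force: [1.2, 0.6, 1.1]
opening: 0.0854
t 1.2 shift [ 61.4  28.1 221.5] turn -0.17 or 179.83 q6 83.5 f [1.2 0.6 1.1]
M [[0.0, 0.95, 0.32], [0.0, 0.32, -0.95], [-1.0, 0.0, 0.0]] pos [0.3853 0.0812 0.2314] op 0.0854
```

```bash
python3 -m jog '0 5 40; 0 12 90; 0 18 140; 0 25 190; 10 28 222; 30 28 222; 60 28 222; 60 28 222'
python3 - <<'E'
from h import *
t=camera("top");s=camera("scene")
cv2.imwrite("pics/k.png",np.hstack([crop(t,285,175,115,115,3),crop(s,155,165,115,115,3)]))
E
python3 go.py .4815 -.12 .098 18.6
```

```text
t 1.3 shift [133.3  29.1 217.9] turn -0.56 or 179.44 q6 83.5 f [-0.4 -0.1 -0.3]
M [[0.0, 0.95, 0.31], [-0.0, 0.31, -0.95], [-1.0, -0.0, 0.0]] pos [0.3863 0.0784 0.2311] op 0.0853invalid input
```

View pics/k.png

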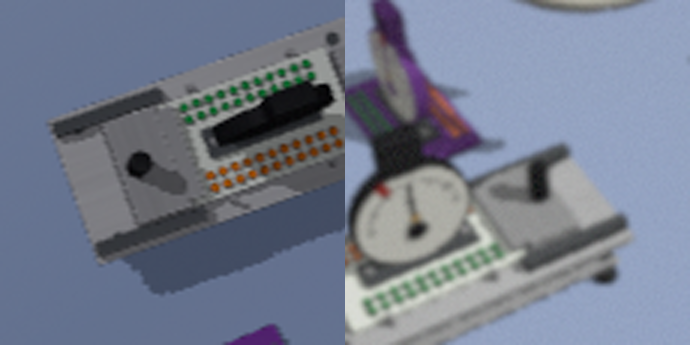

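The move was refused because each row needs four numbers. The picture shows the knob, unobstructed, at top-crop (140,163).

```bash
python3 -m jog '0 5 40 0; 0 12 90 0; 0 18 140 0; 0 25 190 0; 10 29 218 -0.5; 30 29 218 -0.5; 60 29 218 -0.5; 60 29 218 -0.5'
python3 - <<'E'
from h import *
t=camera("top");s=camera("scene")
cv2.imwrite("pics/k2.png",np.hstack([crop(t,285,175,115,115,3),crop(s,155,165,115,115,3)]))
E
python3 go.py .4815 -.12 .098 18.6
```

```text
time: 2.3
ee_pos: [0.481, -0.1135, 0.1693]
tcp_rot: [-123.9, 89.8, 165.3]
wrist_force: [0.0, -0.9, -0.6]
opening: 0.0855
t 2.4 shift [74.1 -2.6  5.7] turn 0.57 or -179.43 q6 57.5 f [0.8 0.5 0.1]
M [[0.0, 0.94, 0.33], [-0.0, 0.33, -0.94], [-1.0, 0.0, 0.0]] pos [ 0.4821 -0.1138  0.1721] op 0.0856
```

View pics/k2.png

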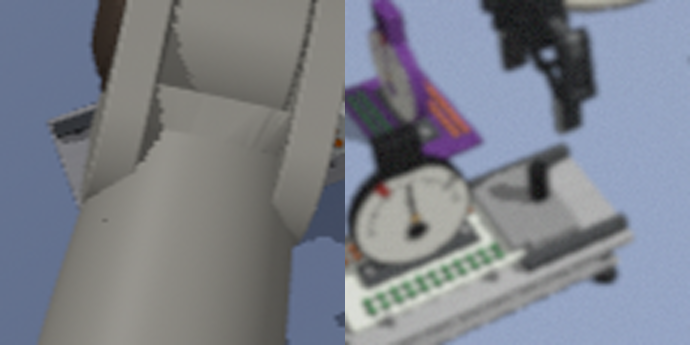

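The top camera is now blocked by the arm. In the scene view the open gripper is above the knob (540,180). I descend and grip it.

```bash
python3 -m jog '0 -2 6 0.5; 15 -2 6 0.5; 30 -2 6 0.5; 45 -2 6 0.5; 58 -2 6 0.5; 67 -2 6 0.5; 73 -2 6 0.5; 73 -2 6 0.5'; python3 -m jog '0 0 0 0; 0 0 0 0; 0 0 0 0; 0 0 0 0; 0 0 0 0; 0 0 0 0; 0 0 0 0; 0 0 0 0' 0 60;  python3 go.py .4815 -.12 .098 18.6
```

```text
time: 3.4
ee_pos: [0.482, -0.1204, 0.098]
tcp_rot: [-123.8, 90.0, 164.8]
wrist_force: [0.4, 0.3, 1.3]
opening: 0.0855
time: 4.4
ee_pos: [0.4804, -0.121, 0.0987]
tcp_rot: [-82.6, 89.8, -154.0]
wrist_force: [-11.2, -3.0, 8.2]
opening: 0.0163
t 4.4 shift [ 0.7  1.4 -0.6] turn -0.01 or 179.99 q6 57.3 f [-11.2  -3.    8.2]
M [[-0.0, 0.95, 0.32], [-0.0, 0.32, -0.95], [-1.0, -0.0, 0.0]] pos [ 0.4804 -0.121   0.0987] op 0.0163
```

```bash
python3 -m jog '0 -1 -2 0; -1 -2 -7 0; -1 -2 -12 0; -1 -2 -18 0; -1 -2 -24 0; -1 -2 -29 0; -1 -2 -34 0; -1 -2 -34 0';  python3 go.py .4815 -.12 .098 18.6; python3 -m jog '0 0 0 0; 0 0 0 0; 0 0 0 0; 0 0 0 0; -10 0 0 0; -40 0 0 0; -80 0 0 0; -140 0 0 0' 1;  python3 go.py .5126 -.2253 .23 18.6
```

```text
time: 5.4
ee_pos: [0.4691, -0.088, 0.099]
tcp_rot: [-175.9, 89.9, 112.7]
wrist_force: [2.5, 3.1, -9.2]
opening: 0.0162
t 5.4 shift [ 0.9  1.5 34.3] turn 0.08 or -179.92 q6 60.7 f [ 2.5  3.1 -9.2]
M [[-0.0, 0.95, 0.32], [0.0, 0.32, -0.95], [-1.0, -0.0, -0.0]] pos [ 0.4691 -0.088   0.099 ] op 0.0162
time: 6.4
ee_pos: [0.4686, -0.0888, 0.2402]
tcp_rot: [-119.0, 89.9, 169.6]
wrist_force: [1.2, -0.3, -0.3]
opening: 0.0854
t 6.4 shift [ 10.1  -1.9 143.5] turn 0.03 or -179.97 q6 60.6 f [ 1.2 -0.3 -0.3]
M [[-0.0, 0.95, 0.32], [0.0, 0.32, -0.95], [-1.0, -0.0, -0.0]] pos [ 0.4686 -0.0888  0.2402] op 0.0854
```

```bash
python3 -m jog '0 0 20 0; 0 0 50 0; 0 0 90 0; 0 0 120 0; 0 -1 138 0; 0 -1 144 0; 0 -1 144 0; 0 -1 144 0'
python3 - <<'E'
from h import *
t=camera("top");s=camera("scene")
cv2.imwrite("pics/l.png",np.hstack([crop(t,270,160,140,140,2.8),crop(s,130,165,140,140,2.8)]))
E
python3 go.py .5135 -.2255 .17 18.6
```

```text
time: 7.4
ee_pos: [0.5143, -0.2249, 0.2396]
tcp_rot: [79.2, 90.0, 7.9]
wrist_force: [-0.2, 0.4, 0.8]
opening: 0.0853
t 7.5 shift [69.6 -1.   0.2] turn 0.08 or -179.92 q6 47.7 f [ 1.2 -0.9 -0.3]
M [[0.0, 0.95, 0.32], [-0.0, 0.32, -0.95], [-1.0, 0.0, 0.0]] pos [ 0.5143 -0.2249  0.2396] op 0.0854
```

View pics/l.png

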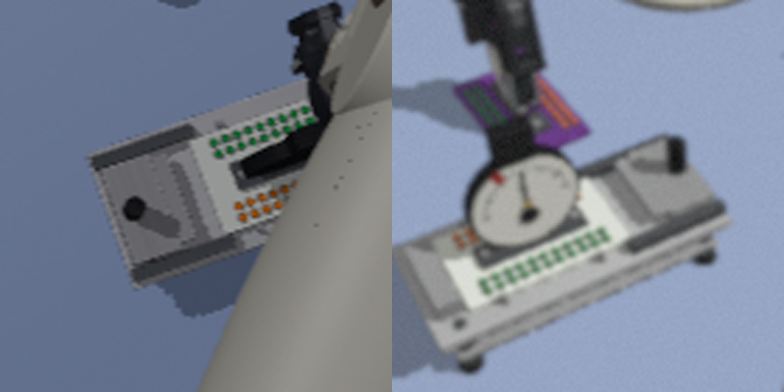

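The jaw is open, with the plate's white +y end showing clear of the lip at top-crop (205,175). The lug in the scene crop is at about (508,135). I check the lug projection numerically.

Run:
```python
from h import *
s=camera("scene");t=camera("top")
F=R.from_euler('z',18.6,degrees=True).as_matrix()
for p in([0,0,.198],[0.009,0,.183],[.0085,0,.118]): print(p,((proj(s,F@p+[.5135,-.2255,0])-[130,165]+.5)*2.8+[392,0]).round(1))
# white dial segmentation
I=s["color"][200:260,150:215].astype(int); h=cv2.cvtColor(s["color"],cv2.COLOR_RGB2HSV)
lo=(s["color"].max(2)<60).astype(np.uint8); n,l,st,ce=cv2.connectedComponentsWithStats(lo[200:260,150:200]); print([(x.tolist(),y.round(1).tolist()) for x,y in zip(st,ce) if x[4]>40])
```

```text
[0, 0, 0.198] [[511.1 122.6]]
[0.009, 0, 0.183] [[518.3 142.6]]
[0.0085, 0, 0.118] [[529.6 198.5]]
[([0, 0, 50, 60, 2692], [24.8, 30.8]), ([7, 6, 32, 35, 286], [21.2, 17.2])]
```

```bash
python3 -m jog '0 0 4.5 0; 15 0 4.5 0; 30 0 4.5 0; 45 0 4.5 0; 58 0 4.5 0; 67 0 4.5 0; 73 0 4.5 0; 73 0 4.5 0'; python3 -m jog '0 0 0 0; 0 0 0 0; 0 0 0 0; 0 0 0 0; 0 0 0 0; 0 0 0 0; 0 0 0 0; 0 0 0 0' 0 40;  python3 go.py .5135 -.2255 .166 18.6
```

```text
time: 8.6
ee_pos: [0.5157, -0.2299, 0.1661]
tcp_rot: [-127.5, 90.0, 161.1]
wrist_force: [0.0, -0.5, 0.5]
opening: 0.0854
time: 9.6
ee_pos: [0.516, -0.2299, 0.1665]
tcp_rot: [61.0, 90.0, -10.3]
wrist_force: [2.4, 0.4, 2.5]
opening: 0.0174
t 9.6 shift [ 0.5 -1.  -5. ] turn 0.03 or -179.97 q6 47.3 f [2.4 0.4 2.5]
M [[0.0, 0.95, 0.32], [-0.0, 0.32, -0.95], [-1.0, 0.0, 0.0]] pos [ 0.516  -0.2299  0.1665] op 0.0174
```

Gripped (17.4 mm against an 18 mm lug). Lifting straight up and checking.

```bash
python3 -m jog '-2 0 0 0; -6 0 0 0; -14 0 0 0; -28 0 0 0; -46 0 0 0; -66 0 0 0; -84 0 0 0; -95 0 0 0' - 60; python3 -m jog '0 0 0 0; 0 0 0 0; 0 0 0 0; 0 0 0 0; 0 0 -10 0; 0 0 -30 0; 0 0 -60 0; 0 0 -100 0';  python3 go.py .5165 .1865 .26 1.9
```

```text
time: 10.6
ee_pos: [0.516, -0.23, 0.263]
tcp_rot: [46.2, 89.9, -25.2]
wrist_force: [0.0, -0.2, -4.0]
opening: 0.0171
time: 11.6
ee_pos: [0.483, -0.1335, 0.2613]
tcp_rot: [132.9, 90.0, 61.5]
wrist_force: [1.5, 0.4, -3.4]
opening: 0.0171
t 11.6 shift [   1.3  133.9 -292.6] turn 16.71 or -163.29 q6 55.9 f [ 1.5  0.4 -3.4]
M [[0.0, 0.95, 0.32], [0.0, 0.32, -0.95], [-1.0, 0.0, -0.0]] pos [ 0.483  -0.1335  0.2613] op 0.0171
```

```bash
python3 -m jog '0 10 -25 2; 0 30 -70 5; 0 54 -118 8; 0 78 -170 11; 0 102 -222 14; 0 121 -264 16; 0 132 -288 16.7; 0 134 -292 16.7'; python3 -m jog '0 0 0 0; 0 0 0 0; 0 0 0 0; 0 0 0 0; 0 0 0 0; 0 0 0 0; 0 0 0 0; 0 0 0 0';  python3 go.py .5165 .1865 .26 1.9
cat > look.py <<'E'
from ov import *
import sys
# yaw, offset of the plate origin along plate x,y rel. TCP(mm), height of lug point above TCP(mm), tilt deg, out
yaw,dx,dy,dz,tilt=map(float,sys.argv[1:6])
o=status.get_obs(); s=camera("scene"); t=camera("top")
import pickle; pickle.dump((t,s,o),open("c1.pkl","wb"))
A=R.from_euler('z',yaw,degrees=True)*R.from_euler('x',-tilt,degrees=True); Y=R.from_euler('z',yaw,degrees=True)
L=o["ee_pos"]+Y.apply([dx/1e3,dy/1e3,dz/1e3]); P=lambda p:A.apply(np.array(p)-[0,0,.127])+L
Q=(.5165,.1865,0,1.9)
p=[(P(rect(.045,.075,.008)),(255,0,255)),(P([[.0075,.05*np.cos(a),.062+.05*np.sin(a)] for a in th]),(0,200,0)),(P([[.009,-.018,.142],[.009,.018,.142]]),(0,255,0))]
p+=[(W(*Q,[[-.048,y,z],[.048,y,z]]),(0,0,255)) for y,z in((0,.075),(-.036,.068))]
n=proj(s,L).round().astype(int)[0]; x,y=max(n[0]-65,0),max(n[1]-30,0)
a=ov(s,x,y,130,130,4,p); m=ov(t,170,150,90,130,4,p)
print(x,y); cv2.imwrite(sys.argv[6],np.hstack([a,m])[:,:800])
E
python3 look.py 1.9 0 0 18.7 0 pics/q1.png
```

```text
time: 12.6
ee_pos: [0.5164, 0.1866, 0.2612]
tcp_rot: [-129.0, 90.0, 143.1]
wrist_force: [-0.6, -0.5, -3.8]
opening: 0.017
time: 13.6
ee_pos: [0.5175, 0.1844, 0.2613]
tcp_rot: [-76.2, 90.0, -164.2]
wrist_force: [0.2, -0.1, -2.7]
opening: 0.0174
t 13.6 shift [ 1.3 -1.  -2.1] turn 0.04 or -179.96 q6 107.7 f [ 0.2 -0.1 -2.7]
M [[-0.0, 1.0, 0.03], [-0.0, 0.03, -1.0], [-1.0, -0.0, 0.0]] pos [0.5175 0.1844 0.2613] op 0.0174
282 126
```

View pics/q1.png

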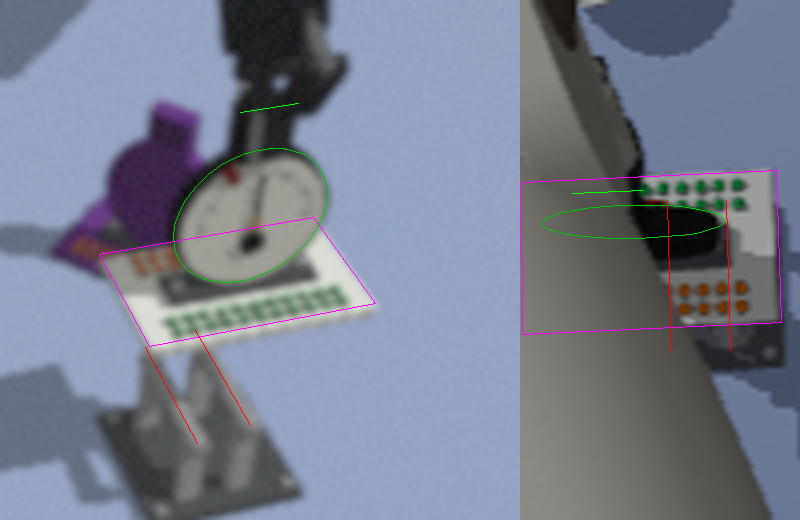

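View: the held plate matches the prediction (corner (375,303) predicted, (375,310) seen), so the lug sits centred in the pads. Next, a zoom on the rest from the first pictures for an accurate bar line.

Run:
```python
from ov import *; import pickle
t,s=pickle.load(open("c0.pkl","rb")); Q=(.5165,.1865,0,1.9)
p=[(W(*Q,[[-.048,y,z],[.048,y,z]]),(0,0,255)) for y,z in((0,.075),(-.036,.068))]
a=crop(t,190,193,50,60,8);b=crop(s,303,205,50,60,8)
def tick(I,c,x,y):
    for P,_ in p:
        q=((proj(c,P)-[x,y]+.5)*8-.5); print(q.round(1).tolist())
        for u in q: cv2.circle(I,tuple(u.astype(int).tolist()),3,(0,0,255),-1)
tick(a,t,190,193);tick(b,s,303,205);cv2.imwrite("pics/r.png",np.hstack([a,b]))
```

```text
[[142.0, 360.1], [135.1, 57.3]]
[[260.3, 357.2], [251.9, 56.1]]
[[221.7, 27.8], [333.3, 218.6]]
[[121.8, 61.5], [227.3, 255.2]]
```

View pics/r.png

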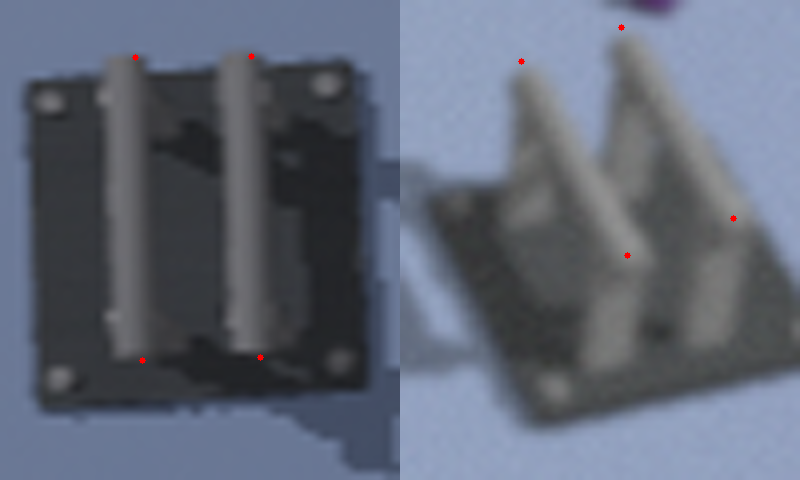

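Tall bar centreline in the top view runs (123,57)–(130,355), about 3 mm toward +y of my model; the scene view agrees to 1 mm relative to the held plate. I'll use y ≈ 0.188 and keep yaw at 1.9°.

```bash
python3 -m jog '8 -1 -3 0; 20 -1 -3 0; 34 -1 -3 0; 48 -1 -3 0; 58 -1 -3 0; 64 -1 -3 0; 68 -1 -3 0; 68 -1 -3 0'; python3 -m jog '1 0 0 0; 2 0 0 0; 3 0 0 0; 4 0 0 0; 5 0 0 0; 6 0 0 0; 6.5 0 0 0; 6.5 0 0 0';  python3 go.py .5165 .188 .1855 1.9
```

```text
time: 14.7
ee_pos: [0.5165, 0.1873, 0.1933]
tcp_rot: [108.2, 90.0, 20.1]
wrist_force: [0.2, -0.6, -3.3]
opening: 0.0172
time: 15.7
ee_pos: [0.5164, 0.1873, 0.1867]
tcp_rot: [-52.2, 90.0, -140.3]
wrist_force: [0.4, -0.1, -4.5]
opening: 0.0171
t 15.7 shift [ 1.2  0.1 -0.7] turn 0.03 or -179.97 q6 108.0 f [ 0.4 -0.1 -4.5]
M [[-0.0, 1.0, 0.03], [-0.0, 0.03, -1.0], [-1.0, -0.0, 0.0]] pos [0.5164 0.1873 0.1867] op 0.0171
```

```bash
python3 -m jog '0.5 0 -0.5 0; 0.8 0 -0.5 0; 1 0 -0.5 0; 1.3 0 -0.5 0; 1.6 0 -0.5 0; 1.8 0 -0.5 0; 2 0 -0.5 0; 2 0 -0.5 0'; python3 -m jog '0.2 0 0 0; 0.4 0 0 0; 0.6 0 0 0; 0.8 0 0 0; 1 0 0 0; 1 0 0 0; 1 0 0 0; 1 0 0 0'; python3 go.py .5165 .188 .1855 1.9
```

```text
time: 16.7
ee_pos: [0.5166, 0.1879, 0.1854]
tcp_rot: [110.3, 89.9, 22.3]
wrist_force: [-0.4, -0.4, 5.4]
opening: 0.0173
time: 17.7
ee_pos: [0.5166, 0.188, 0.1854]
tcp_rot: [110.0, 89.9, 22.0]
wrist_force: [-2.8, -0.8, 11.7]
opening: 0.0171
t 17.7 shift [-0.1 -0.1 -0. ] turn 0.04 or -179.96 q6 108.1 f [-2.8 -0.8 11.7]
M [[0.0, 1.0, 0.03], [0.0, 0.03, -1.0], [-1.0, 0.0, -0.0]] pos [0.5166 0.188  0.1854] op 0.0171
```

Contact at TCP z ≈ 0.1855 as predicted; it is bearing with about 12–15 N. Now I measure the marker angle from the scene picture and check the placing.

```bash
cat > dial.py <<'E'
from ov import *
import sys
def dial(c,L,yaw,tilt,out=None):
    A=R.from_euler('z',yaw,degrees=True)*R.from_euler('x',-tilt,degrees=True)
    n=9; g=np.arange(-56,56,.25)/1e3  # rectified dial: 0.25mm/px, right=+y, up=+z
    yy,zz=np.meshgrid(g,-g); P=A.apply(np.stack([np.full(yy.size,.0085),yy.ravel(),zz.ravel()-.065],1))+L
    q=proj(c,P).astype(np.float32).reshape(*yy.shape,2)
    I=cv2.remap(c["color"],q[...,0],q[...,1],cv2.INTER_CUBIC)
    f=I.astype(int); red=(f[...,0]-f[...,1:].max(2)>45)
    w=((f.min(2)>130)&(np.ptp(f,axis=2)<40)).astype(np.uint8); w=cv2.morphologyEx(w,cv2.MORPH_OPEN,np.ones((9,9)))
    k,l,st,ce=cv2.connectedComponentsWithStats(w); j=l[170:280,170:280]; j=np.bincount(j[j>0]).argmax()
    hull=cv2.convexHull(np.argwhere(l==j)[:,::-1].astype(np.int32)); (u,v),(a,b),_=cv2.fitEllipse(hull)
    cy,cz=-.056+u*.00025,.056-v*.00025
    red&=np.hypot(yy-cy,zz-cz)<.05; ry,rz=yy[red].mean(),zz[red].mean()
    print("dial c mm",round(cy*1e3,1),round(cz*1e3,1),"axes",round(a/4,1),round(b/4,1),"red n",red.sum(),"r",round(np.hypot(ry-cy,rz-cz)*1e3,1),"marker rad",round(np.arctan2(-(ry-cy),rz-cz),3))
    if out is not None: cv2.imwrite(out,np.hstack([I[:,:,::-1],out2]) if 0 else I[:,:,::-1])
    return I,cy,cz
if __name__=="__main__":
    yaw,dy,dz,tilt=map(float,sys.argv[1:5]); o=status.get_obs(); s=camera("scene")
    L=o["ee_pos"]+R.from_euler('z',yaw,degrees=True).apply([0,dy/1e3,dz/1e3])
    I,_,_=dial(s,L,yaw,tilt)
    n=proj(s,L).round().astype(int)[0]; b=crop(s,n[0]-60,max(n[1]-30,0),112,112,4)
    cv2.imwrite(sys.argv[5],np.hstack([b[:448],I[:,:352,::-1]])); print(b.shape)
E
python3 dial.py 1.9 0 16.7 0 pics/d1.png
```

```text
dial c mm 9.3 -8.1 axes 91.0 119.1 red n 0 r nan marker rad nan
(448, 448, 3)dial.py:14: RuntimeWarning: Mean of empty slice.
  red&=np.hypot(yy-cy,zz-cz)<.05; ry,rz=yy[red].mean(),zz[red].mean()
  ret = ret.dtype.type(ret / rcount)
```

View pics/d1.png

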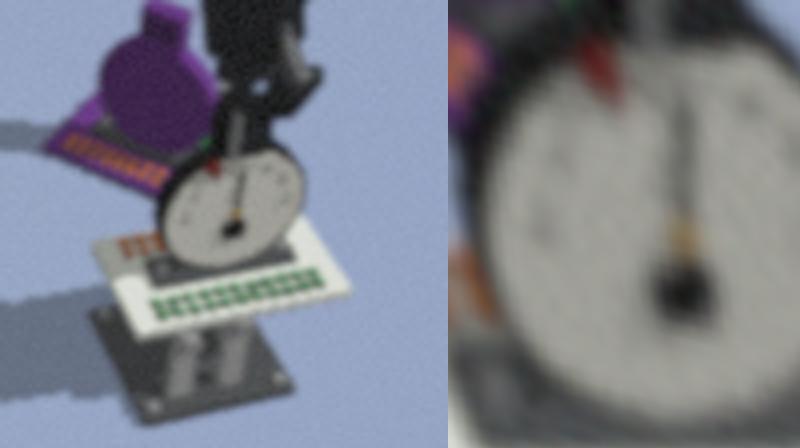

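View: the plate is level across both bars' tops, with the needle upright through the yellow hub at (685,237) in the rectified dial. The red marker tip is at (617,103), so the marker is about 0.465 rad. I rock in steps, with a lighter grip so the lug can turn in the pads.

```bash
python3 -m jog '0 0 -3 0; 0.1 0 -6 0; 0.3 0 -9.5 0; 0.6 0 -12.7 0; 0.9 0 -16 0; 1.4 0 -19 0; 1.9 0 -22 0; 2.4 0 -25.2 0' - 30; python3 go.py .5165 .188 .1855 1.9
cat > rd.py <<'E'
from ov import *
import sys
def read(s,L,yaw,tilt,save=None):
    A=R.from_euler('z',yaw,degrees=True)*R.from_euler('x',-tilt,degrees=True)
    g=np.arange(-60,60,.25)/1e3; yy,zz=np.meshgrid(g,-g)
    q=proj(s,A.apply(np.stack([np.full(yy.size,.0085),yy.ravel(),zz.ravel()-.065],1))+L).astype(np.float32).reshape(*yy.shape,2)
    I=cv2.remap(s["color"],q[...,0],q[...,1],cv2.INTER_CUBIC); f=I.astype(int)
    yel=(f[...,0]-f[...,2]>45)&(f[...,1]-f[...,2]>20)&(np.hypot(yy,zz)<.015); hy,hz=np.median(yy[yel]),np.median(zz[yel])
    r=np.hypot(yy-hy,zz-hz); an=np.arctan2(-(yy-hy),zz-hz)
    m=(f[...,0]-f[...,1]>35)&(f[...,0]-f[...,2]>25)&(r>.03)&(r<.05)&(an>.05)&(an<.9)
    D=np.clip(140-f.max(2),0,None); ab=np.linspace(-.4,.9,261)
    v=[]
    for a in ab:
        rr=np.linspace(.012,.032,40); v.append(cv2.remap(f.max(2).astype(np.float32),((hy-rr*np.sin(a)+.06)/.00025).astype(np.float32)[None],((.06-hz-rr*np.cos(a))/.00025).astype(np.float32)[None],1).mean())
    v=np.array(v); k=v.argmin(); w=np.clip(v[max(k-16,0):k+17].max()*.9+v.min()*.1-v,0,None); w[np.abs(ab-ab[k])>.08]=0
    print("hub mm",round(hy*1e3,1),round(hz*1e3,1),yel.sum(),"marker",round(an[m].mean(),3) if m.any() else None,m.sum(),"needle",round((w*ab).sum()/w.sum(),3),"min",v.min().round(),"med",np.median(v).round())
    if save: cv2.imwrite(save,I[:,:,::-1])
if __name__=="__main__":
    yaw,tilt=map(float,sys.argv[1:3]); o=status.get_obs(); s=camera("scene")
    for k in range(2): read(s,o["ee_pos"]+[0,0,.0167],yaw,tilt,sys.argv[3] if len(sys.argv)>3 else None); break
E
python3 rd.py 1.9 11.5
```

```text
time: 18.75
ee_pos: [0.5159, 0.2125, 0.1827]
tcp_rot: [64.9, 89.9, -23.2]
wrist_force: [-2.2, -4.1, 9.4]
opening: 0.017
t 18.75 shift [-2.8 -0.2 24.5] turn 0.01 or -179.99 q6 110.5 f [-2.2 -4.1  9.4]
M [[0.0, 1.0, 0.03], [-0.0, 0.03, -1.0], [-1.0, 0.0, 0.0]] pos [0.5159 0.2125 0.1827] op 0.017
hub mm nan nan 0 marker None 0 needle nan min 0.0 med 0.0
  return _methods._mean(a, axis=axis, dtype=dtype,
  ret = ret.dtype.type(ret / rcount)
rd.py:16: RuntimeWarning: invalid value encountered in scalar divide
  print("hub mm",round(hy*1e3,1),round(hz*1e3,1),yel.sum(),"marker",round(an[m].mean(),3) if m.any() else None,m.sum(),"needle",round((w*ab).sum()/w.sum(),3),"min",v.min().round(),"med",np.median(v).round())
```

```bash
sed -i 's/    yel=(f.*/    d=f[...,0]-f[...,2]+1000*(np.hypot(yy,zz)>.012)*-1; yel=d>d.max()*.7; rb=f[...,0]-f[...,1]; print("maxRB",d.max(),"maxRG",rb[np.hypot(yy,zz)<.045].max()); hy,hz=yy[yel].mean(),zz[yel].mean()/' rd.py; sed -i 's/    m=(f.*/    ok=(r>.033)\&(r<.046)\&(an>.1)\&(an<.8); m=ok\&(rb>.6*rb[ok].max())/' rd.py; python3 rd.py 1.9 11.5 pics/rec1.png
```

```text
maxRB 42 maxRG 53
hub mm 3.5 -3.1 644 marker 0.481 482 needle 0.256 min 107.0 med 146.0
```

```bash
python3 rd.py 1.9 11.5; python3 -m jog '0.4 0 -3 0; 1 0 -6 0; 1.8 0 -9.5 0; 2.6 0 -12.5 0; 3.7 0 -15.5 0; 4.8 0 -18.5 0; 6 0 -21.5 0; 7.1 0 -24.4 0'; python3 -m jog '0 0 0 0; 0 0 0 0; 0 0 0 0; 0 0 0 0; 0 0 0 0; 0 0 0 0; 0 0 0 0; 0 0 0 0'; python3 rd.py 1.9 22.9; python3 rd.py 1.9 22.9
```

```text
maxRB 43 maxRG 53
hub mm 3.4 -2.9 580 marker 0.483 364 needle 0.25 min 108.0 med 146.0
time: 19.9
ee_pos: [0.5153, 0.2372, 0.1756]
tcp_rot: [81.7, 89.9, -6.4]
wrist_force: [-1.2, -1.1, 9.0]
opening: 0.0173
time: 20.9
ee_pos: [0.5153, 0.2372, 0.1756]
tcp_rot: [86.2, 89.9, -1.9]
wrist_force: [-0.8, -1.2, 9.1]
opening: 0.0172
maxRB 46 maxRG 53
hub mm 6.1 -2.2 679 marker 0.545 414 needle 0.427 min 105.0 med 146.0
maxRB 46 maxRG 52
hub mm 6.2 -2.1 673 marker 0.545 461 needle 0.434 min 105.0 med 146.0
```

```bash
python3 -m jog '0.9 0 -1.5 0; 1.6 0 -3 0; 2.3 0 -4.5 0; 3 0 -6 0; 3.7 0 -7.5 0; 4.4 0 -9 0; 5 0 -10 0; 5.4 0 -11 0'; python3 -m jog '0 0 0 0; 0 0 0 0; 0 0 0 0; 0 0 0 0; 0 0 0 0; 0 0 0 0; 0 0 0 0; 0 0 0 0'; python3 rd.py 1.9 26; python3 rd.py 1.9 26 pics/rec3.png
python3 - <<'E'
import cv2,numpy as np
from h import *
s=camera("scene"); n=proj(s,status.get_obs()["ee_pos"])[0].astype(int)
a=cv2.imread("pics/rec3.png"); b=crop(s,n[0]-45,n[1]-20,70,115,4)
print(a.shape,b.shape); cv2.imwrite("pics/v11.png",np.hstack([a[:460],b[:460]]))
E
```

```text
time: 22.0
ee_pos: [0.5151, 0.2485, 0.1705]
tcp_rot: [95.6, 89.8, 7.5]
wrist_force: [-1.0, 1.0, 9.5]
opening: 0.0172
time: 23.0
ee_pos: [0.5151, 0.2485, 0.1705]
tcp_rot: [99.5, 89.8, 11.5]
wrist_force: [0.3, 0.6, 11.2]
opening: 0.0169
maxRB 41 maxRG 50
hub mm 3.8 -2.5 694 marker 0.516 490 needle 0.467 min 106.0 med 144.0
maxRB 41 maxRG 49
hub mm 3.9 -2.8 697 marker 0.515 461 needle 0.468 min 106.0 med 144.0
(480, 480, 3) (460, 280, 3)
```

View pics/v11.png

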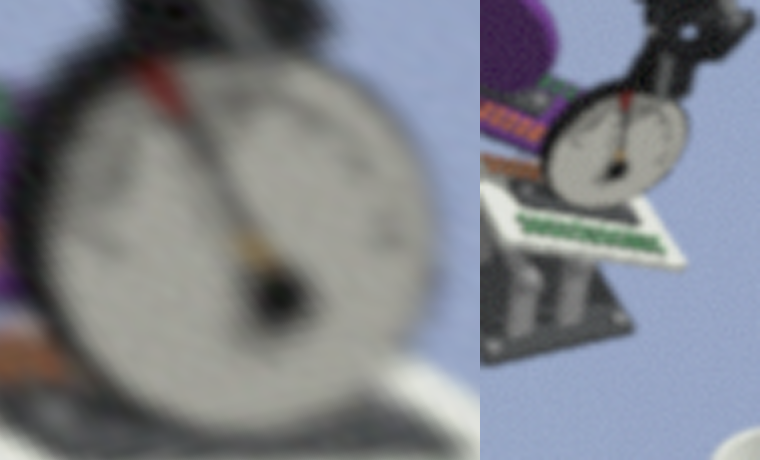

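View: the needle runs from its counterweight (278,298) through the hub (254,250) to about (185,115). The red marker runs from tip (182,115) to base (150,65), so about 0.03 rad remains. I now measure it by line fit over averaged frames.

```bash
cat > fine.py <<'E'
from ov import *
import sys
yaw,tilt,hy,hz=map(float,sys.argv[1:5]); o=status.get_obs(); fr=[camera("scene") for _ in range(8)]; s=fr[0]
img=np.mean([c["color"].astype(np.float32) for c in fr],0); L=o["ee_pos"]+[0,0,.0167]
A=R.from_euler('z',yaw,degrees=True)*R.from_euler('x',-tilt,degrees=True)
# polar sampling about the hub (mm), angle grid
rr=np.arange(8,46,1.)/1e3; an=np.arange(.1,.9,.005)
rg,ag=np.meshgrid(rr,an,indexing='ij'); P=np.stack([np.full(rg.size,.0085),(hy/1e3-rg*np.sin(ag)).ravel(),(hz/1e3+rg*np.cos(ag)-.065).ravel()],1)
q=proj(s,A.apply(P)+L).astype(np.float32).reshape(*rg.shape,2); I=cv2.remap(img,q[...,0],q[...,1],cv2.INTER_CUBIC)
g=I[...,0]; rd=I[...,0]-I[...,1]; X,Z=[],[]
for i,r in enumerate(rr):
    if .010<=r<=.030:
        v=g[i]; c=an[(v*(np.abs(an-.47)<.25)+1e4*(np.abs(an-.47)>=.25)).argmin()]; k=np.abs(an-c)<.004/r; w=np.clip(v[k].max()-v[k],0,None)**1.5; a=(w*an[k]).sum()/w.sum(); X.append(-r*np.sin(a));Z.append(r*np.cos(a))
p=np.polyfit(Z,X,1); nd=-np.arctan(p[0])
i=(rr>=.034)&(rr<=.045); w=np.clip(rd[i]-.4*rd[i].max(),0,None); mx=(w*-rg[i]*np.sin(ag[i])).sum()/w.sum(); mz=(w*rg[i]*np.cos(ag[i])).sum()/w.sum(); R0=np.hypot(mx,mz)
perp=-(mx-np.polyval(p,mz))*np.cos(nd)
print("needle dir",nd.round(4),"rms mm",(np.std(np.polyval(p,Z)-X)*1e3).round(2),"hub offset mm",(p[1]*1e3).round(2),"marker centroid ang",np.arctan2(-mx,mz).round(4),"r",R0.round(4),"marker-needle",(perp/R0).round(4))
E
python3 fine.py 1.9 26 3.9 -2.7; python3 fine.py 1.9 26 3.9 -2.7; python3 go.py .5165 .188 .1855 1.9
```

```text
needle dir 0.4161 rms mm 0.27 hub offset mm -1.49 marker centroid ang 0.5164 r 0.043 marker-needle 0.0684
needle dir 0.4184 rms mm 0.23 hub offset mm -1.36 marker centroid ang 0.5157 r 0.043 marker-needle 0.0684
t 23.95 shift [-15.   -0.6  60.6] turn 0.03 or -179.97 q6 113.8 f [-1.2 -0.1 10.6]
M [[0.0, 1.0, 0.03], [0.0, 0.03, -1.0], [-1.0, 0.0, -0.0]] pos [0.5151 0.2486 0.1705] op 0.0171
```

```bash
cat > fc.py <<'E'
from ov import *
import sys,pickle
from scipy.optimize import least_squares
def ana(s,img,L,yaw,tilt,x0=.0085,tag=""):
    A=R.from_euler('z',yaw,degrees=True)*R.from_euler('x',-tilt,degrees=True)
    def samp(cy,cz,rg,ag):
        P=np.stack([np.full(rg.size,x0),(cy-rg*np.sin(ag)).ravel(),(cz+rg*np.cos(ag)-.065).ravel()],1)
        q=proj(s,A.apply(P)+L).astype(np.float32).reshape(*rg.shape,2); return cv2.remap(img.astype(np.float32),q[...,0],q[...,1],cv2.INTER_CUBIC)
    c=np.array([.0,-.002]); rr=np.arange(34,54,.5)/1e3; an=np.linspace(-np.pi,np.pi,180,endpoint=False)
    for it in range(4):
        rg,ag=np.meshgrid(rr,an,indexing='ij'); I=samp(*c,rg,ag); v=I.min(2)
        gr=v[4:]-v[:-4]; k=gr.argmin(0); st=gr.min(0); ok=st<-40
        r=rr[k+2]; pts=np.stack([c[0]-r*np.sin(an),c[1]+r*np.cos(an)],1)[ok]
        f=least_squares(lambda p:np.hypot(*(pts-p[:2]).T)-p[2],[*c,.044],loss='soft_l1',f_scale=.0007); c=f.x[:2]
    # needle direction
    rn=np.arange(-8,31,1.)/1e3; off=np.arange(-14,14,.25)/1e3; best=None
    rs,as_=np.meshgrid(np.arange(10,29,1.)/1e3,np.arange(-.2,.9,.005),indexing='ij')
    def cost(p): # line through (c+[ox]) with direction a
        a,ox=p; Rr=np.arange(10,29,.5)/1e3; w=np.array([-.0006,0,.0006])
        y=-Rr[:,None]*np.sin(a)+(ox+w)*np.cos(a); z=Rr[:,None]*np.cos(a)+(ox+w)*np.sin(a)
        P=np.stack([np.full(y.size,x0),(c[0]+y).ravel(),(c[1]+z-.065).ravel()],1); q=proj(s,A.apply(P)+L).astype(np.float32)
        return cv2.remap(img.astype(np.float32),q[None,:,0],q[None,:,1],cv2.INTER_CUBIC).mean()
    t0=np.radians(tilt); G=[(cost((a,o)),a,o) for a in t0+np.arange(-.16,.16,.01) for o in np.arange(-.004,.0041,.0005)]; g=min(G)
    from scipy.optimize import minimize
    m=minimize(cost,g[1:],method='Nelder-Mead',options=dict(initial_simplex=[g[1:],(g[1]+.02,g[2]),(g[1],g[2]+.0008)])); nd,ox=m.x
    rg,ag=np.meshgrid(np.arange(34,48,.5)/1e3,np.arange(.1,.9,.005),indexing='ij'); I=samp(*c,rg,ag); rd=I[...,0]-I[...,1]; w=np.clip(rd-.4*rd.max(),0,None)*rg
    my,mz=(w*-rg*np.sin(ag)).sum()/w.sum(),(w*rg*np.cos(ag)).sum()/w.sum(); ma=np.arctan2(-my,mz)
    print(tag,"c",(c*1e3).round(1),"R",(f.x[2]*1e3).round(1),"n",ok.sum(),"needle",nd.round(3),"off mm",(ox*1e3).round(2),"marker",ma.round(3),"r",(np.hypot(my,mz)*1e3).round(1),"diff",(ma-nd).round(3))
if __name__=="__main__":
    t,s=pickle.load(open("c0.pkl","rb")); ana(s,s["color"],np.array([.516,-.2299,.183]),18.6,0,tag="c0")
    t,s,o=pickle.load(open("c1.pkl","rb")); ana(s,s["color"],o["ee_pos"]+[0,0,.0167],1.9,0,tag="c1")
    o=status.get_obs(); F=[camera("scene") for _ in range(6)]; im=np.mean([x["color"] for x in F],0)
    for tl in map(float,sys.argv[1:]): ana(F[0],im,o["ee_pos"]+[0,0,.0167],1.9,tl,tag=f"now{tl}")
E
python3 fc.py 25 26 27
```

```text
c0 c [-0.2  4.6] R 45.4 n 15 needle -0.05 off mm 0.94 marker 0.5 r 38.5 diff 0.55
c1 c [ 0. -2.] R 44.0 n 0 needle -0.012 off mm 2.15 marker 0.419 r 43.5 diff 0.431
now25.0 c [ 0. -2.] R 44.0 n 0 needle 0.41 off mm 1.08 marker 0.457 r 43.7 diff 0.047
now26.0 c [ 0. -2.] R 44.0 n 0 needle 0.451 off mm 2.61 marker 0.451 r 43.5 diff 0.001
now27.0 c [ 0. -2.] R 44.0 n 0 needle 0.465 off mm 3.66 marker 0.445 r 43.3 diff -0.02
```

```bash
sed -i 's/gr=v\[4:\]-v\[:-4\]; k=gr.argmin(0); st=gr.min(0); ok=st<-40/v=cv2.GaussianBlur(v,(1,5),0); gr=v[8:]-v[:-8]; k=gr.argmin(0); st=gr.min(0); ok=(st<-35)\&(k>0)\&(k<len(gr)-1)/; s/r=rr\[k+2\]/r=rr[k+4]/' fc.py; python3 fc.py 25 26 27
```

```text
c0 c [ 1.4 -1. ] R 47.4 n 160 needle -0.016 off mm -0.06 marker 0.471 r 42.6 diff 0.487
c1 c [ 0.8 -0.7] R 47.1 n 113 needle -0.03 off mm 1.0 marker 0.449 r 43.0 diff 0.479
now25.0 c [-2.1  0.7] R 47.1 n 91 needle 0.491 off mm 3.66 marker 0.443 r 41.9 diff -0.047
now26.0 c [-0.8  0.7] R 47.2 n 92 needle 0.489 off mm 3.09 marker 0.465 r 42.0 diff -0.024
now27.0 c [0.2 0.6] R 47.1 n 92 needle 0.526 off mm 3.64 marker 0.479 r 41.9 diff -0.047
```

```bash
cat > tilt.py <<'E'
from ov import *
import sys,pickle
from scipy.optimize import least_squares
def tiltof(s,img,L,yaw,t0,tag):
    g=img[...,0].astype(np.float32)
    for it in range(4):
        A=R.from_euler('z',yaw,degrees=True)*R.from_euler('x',-np.degrees(t0),degrees=True)
        ys=np.arange(-.070,.0705,.002); zs=np.arange(-.016,.0125,.0005); Y,Z=np.meshgrid(ys,zs)
        P=np.stack([np.full(Y.size,.045),Y.ravel(),Z.ravel()-.127],1); q=proj(s,A.apply(P)+L).astype(np.float32).reshape(*Y.shape,2)
        v=cv2.remap(g,q[...,0],q[...,1],cv2.INTER_CUBIC); gr=v[10:]-v[:-10]; k=gr.argmax(0); e=zs[k+5]; st=gr.max(0)
        ok=(st>25)&(k>0)&(k<len(gr)-1)
        f=least_squares(lambda p:p[0]+p[1]*ys[ok]-e[ok],[0,0],loss='soft_l1',f_scale=.0007); t0-=np.arctan(f.x[1])
    print(tag,"tilt",round(t0,4),"n",ok.sum(),"offset mm",(f.x[0]*1e3).round(2),"rms",(np.std((f.fun))*1e3).round(2),"span",ys[ok].min().round(3),ys[ok].max().round(3))
if __name__=="__main__":
    t,s,o=pickle.load(open("c1.pkl","rb"))
    for yw in(0.9,1.9,2.9): tiltof(s,s["color"],o["ee_pos"]+[0,0,.0167],yw,0,f"c1 yaw{yw}")
    o=status.get_obs(); F=[camera("scene") for _ in range(4)]; im=np.mean([x["color"] for x in F],0)
    for yw,t0 in((1.9,.4),(1.9,.48),(.9,.45),(2.9,.45)): tiltof(F[0],im,o["ee_pos"]+[0,0,.0167],yw,t0,f"now{yw}")
E
python3 tilt.py; sed -n 1,1p /dev/null
python3 - <<'E'
from workcell import status; o=status.get_obs(); print(o["time"],o["wrist_force"])
E
```

```text
c1 yaw0.9 tilt -0.0257 n 71 offset mm 4.25 rms 0.89 span -0.07 0.07
c1 yaw1.9 tilt -0.0071 n 71 offset mm 4.21 rms 0.84 span -0.07 0.07
c1 yaw2.9 tilt 0.0093 n 71 offset mm 4.22 rms 0.88 span -0.07 0.07
now1.9 tilt 0.385 n 67 offset mm 3.44 rms 3.81 span -0.07 0.066
now1.9 tilt 0.3847 n 67 offset mm 3.41 rms 3.79 span -0.07 0.066
now0.9 tilt 0.3731 n 66 offset mm 3.18 rms 3.36 span -0.07 0.064
now2.9 tilt 0.3977 n 67 offset mm 3.8 rms 3.7 span -0.07 0.066
24.75 [-1.28025969  0.03782226 10.09802771]
```

```bash
sed -i 's/    print(tag,"tilt"/    print((e*1e3).round(1)[::3].tolist(),st.round()[::3].tolist()); print(tag,"tilt"/' tilt.py; sed -i 's/for yw,t0 in.*: tiltof/for yw,t0 in((1.9,.4),): tiltof/; s/for yw in(0.9,1.9,2.9)/for yw in(1.9,)/' tilt.py; python3 tilt.py
```

```text
[4.5, 6.0, 5.0, 4.0, 2.0, 3.5, 3.0, 4.5, 4.0, 4.5, 4.5, 4.0, 4.5, 4.0, 4.5, 4.0, 5.5, 4.0, 4.0, 3.5, 4.0, 4.5, 4.5, 6.0] [49.0, 44.0, 33.0, 36.0, 45.0, 43.0, 30.0, 37.0, 34.0, 36.0, 39.0, 31.0, 40.0, 35.0, 36.0, 30.0, 31.0, 28.0, 32.0, 34.0, 38.0, 32.0, 41.0, 40.0]
c1 yaw1.9 tilt -0.0071 n 71 offset mm 4.21 rms 0.84 span -0.07 0.07
[6.0, 7.0, 4.0, 1.5, 2.0, 2.5, 3.5, 0.5, 5.0, 5.0, 4.0, 4.5, -6.0, -12.5, 4.0, 3.5, 4.0, 3.5, 3.5, 3.0, 3.5, 3.5, 3.0, 2.0] [52.0, 50.0, 60.0, 70.0, 65.0, 65.0, 66.0, 57.0, 45.0, 37.0, 34.0, 39.0, 40.0, 53.0, 36.0, 36.0, 33.0, 37.0, 33.0, 33.0, 37.0, 51.0, 37.0, 19.0]
now1.9 tilt 0.3862 n 67 offset mm 3.57 rms 3.89 span -0.07 0.064
```

Run:
```python
from ov import *
o=status.get_obs();F=[camera("scene") for _ in range(4)]; s=dict(F[0]); s["color"]=np.mean([x["color"] for x in F],0).astype(np.uint8)
L=o["ee_pos"]+[0,0,.0167]; n=proj(s,L)[0].astype(int); polys=[]
for tl,col in((.40,(255,0,0)),(.47,(0,0,255))):
    A=R.from_euler('z',1.9,degrees=True)*R.from_euler('x',-tl); P=lambda p:A.apply(np.array(p)-[0,0,.127])+L
    polys+=[(P(rect(.045,.075,.0)),col)]
I=ov(s,n[0]-75,n[1]-15,110,100,7,polys); cv2.imwrite("pics/v12.png",I[:600,:780]); print(n)
```

```text
[365 182]
```

View pics/v12.png

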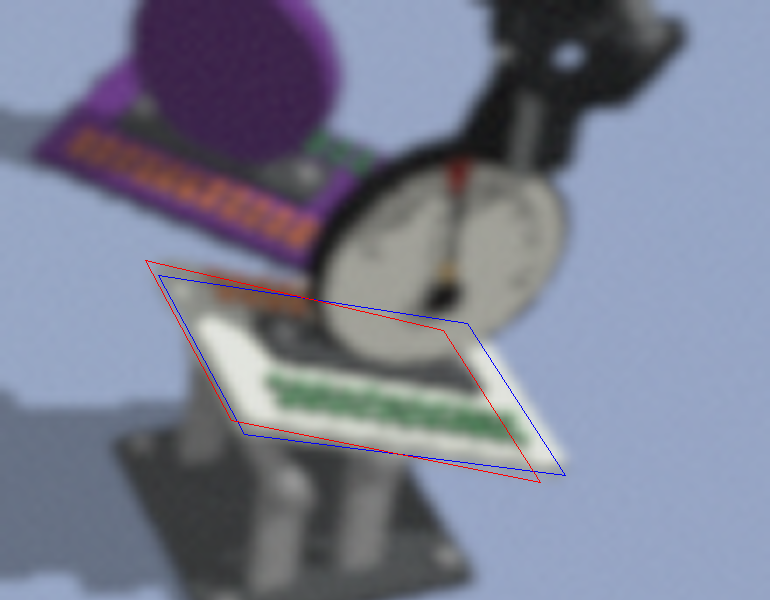

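View: in the rectangles drawn for tilt 0.40 (blue) and 0.47 (red), the plate's lower-right corner (568,458) matches blue. So the tilt is about 0.395 and the plate has slid about 10 mm over the bar, with about 0.065 rad of tilt left. I'll slide it back along its slope with a tight grip and light contact, then rock the rest with a light grip and firmer bearing.

```bash
python3 -m jog '0 0 0 0; 0 0 0 0; 0 0 0 0; -0.5 0 0 0; -1 0 0 0; -1.2 0 0 0; -1.2 0 0 0; -1.2 0 0 0' - 110; python3 -m jog '-0.4 0 1 0; -0.9 0 2.2 0; -1.4 0 3.4 0; -1.9 0 4.6 0; -2.5 0 5.8 0; -3 0 7 0; -3.5 0 8.2 0; -3.8 0 9.2 0'; python3 -m jog '0 0 0 0; 0 0 0 0; 0 0 0 0; 0 0 0 0; 0 0 0 0; 0 0 0 0; 0 0 0 0; 0 0 0 0'
cat > st.py <<'E'
# combined: tilt by plate edge (robust), marker minus needle, hub centred
import subprocess,sys
t=float(sys.argv[1])
print(subprocess.run(["python3","tilt.py"],capture_output=True,text=True).stdout.splitlines()[-1])
r=subprocess.run(["python3","rd.py","1.9",str(t)],capture_output=True,text=True).stdout; print(r)
h=r.split("hub mm")[1].split()[:2]; print(subprocess.run(["python3","fine.py","1.9",str(t),*h],capture_output=True,text=True).stdout)
E
sed -i 's/ok=(st>25)/ok=(np.abs(e-.004)<.0045)\&(st>25)/; s/(1.9,.4),/(1.9,float(sys.argv[1]) if len(sys.argv)>1 else .4),/' tilt.py; python3 st.py 23; python3 go.py .5165 .188 .1855 1.9
```

```text
time: 26.15
ee_pos: [0.515, 0.2484, 0.1707]
tcp_rot: [91.0, 89.9, 3.0]
wrist_force: [1.7, -1.0, 6.3]
opening: 0.0167
time: 27.15
ee_pos: [0.5145, 0.2409, 0.174]
tcp_rot: [-174.9, 89.8, 97.1]
wrist_force: [-0.2, 8.5, 3.3]
opening: 0.0164
time: 28.15
ee_pos: [0.5145, 0.2408, 0.174]
tcp_rot: [-175.0, 89.8, 97.0]
wrist_force: [-0.2, 7.3, 3.2]
opening: 0.0168
now1.9 tilt 0.354 n 65 offset mm 3.22 rms 1.6 span -0.07 0.066
maxRB 42 maxRG 51
hub mm 1.3 -2.6 709 marker 0.473 520 needle 0.419 min 106.0 med 145.0

needle dir 0.3927 rms mm 0.19 hub offset mm -0.66 marker centroid ang 0.4733 r 0.0429 marker-needle 0.0663

t 28.8 shift [-11.6   0.2  52.8] turn 0.1 or -179.9 q6 113.0 f [-0.9  7.7  3.3]
M [[-0.0, 1.0, 0.03], [0.0, 0.03, -1.0], [-1.0, -0.0, -0.0]] pos [0.5145 0.2408 0.174 ] op 0.0162
```

```bash
python3 -m jog '0 0 0 0; 0 0 0 0; 0.8 0 0 0; 1.6 0 0 0; 2.2 0 0 0; 2.2 0 0 0; 2.2 0 0 0; 2.2 0 0 0' - 20; python3 -m jog '0.4 0 -1.2 0; 0.9 0 -2.4 0; 1.4 0 -3.6 0; 1.9 0 -4.8 0; 2.4 0 -6 0; 2.8 0 -7 0; 3.2 0 -8 0; 3.2 0 -8 0'; python3 -m jog '0 0 0 0; 0 0 0 0; 0 0 0 0; 0 0 0 0; 0 0 0 0; 0 0 0 0; 0 0 0 0; 0 0 0 0'; python3 st.py 25; python3 go.py .5165 .188 .1855 1.9
```

```text
time: 29.8
ee_pos: [0.5146, 0.2412, 0.1738]
tcp_rot: [161.0, 89.7, 73.0]
wrist_force: [-4.5, 9.1, 15.6]
opening: 0.0167
time: 30.8
ee_pos: [0.515, 0.2468, 0.1713]
tcp_rot: [83.5, 89.8, -4.6]
wrist_force: [-1.5, -0.8, 20.8]
opening: 0.0164
time: 31.8
ee_pos: [0.515, 0.2468, 0.1713]
tcp_rot: [85.5, 89.8, -2.6]
wrist_force: [-1.9, -1.2, 21.1]
opening: 0.0165
now1.9 tilt 0.3905 n 64 offset mm 3.36 rms 1.48 span -0.07 0.066
maxRB 45 maxRG 50
hub mm 1.9 -1.9 715 marker 0.496 487 needle 0.472 min 104.0 med 146.0

needle dir 0.4331 rms mm 0.11 hub offset mm -0.96 marker centroid ang 0.4969 r 0.0429 marker-needle 0.0435

t 32.45 shift [-14.2  -0.4  58.8] turn 0.02 or -179.98 q6 113.7 f [-2.6 -1.8 21.7]
M [[0.0, 1.0, 0.03], [-0.0, 0.03, -1.0], [-1.0, 0.0, 0.0]] pos [0.515  0.2468 0.1713] op 0.017
```

```bash
cat > ecc.py <<'E'
from ov import *
import pickle,sys
from rd import read
g=np.arange(-58,58,.5)/1e3; yy,zz=np.meshgrid(g,-g)
def rect_(s,img,L,yaw,tilt):
    A=R.from_euler('z',yaw,degrees=True)*R.from_euler('x',-tilt)
    q=proj(s,A.apply(np.stack([np.full(yy.size,.0085),yy.ravel(),zz.ravel()-.065],1))+L).astype(np.float32).reshape(*yy.shape,2)
    return cv2.remap(img.astype(np.float32),q[...,0],q[...,1],cv2.INTER_CUBIC)
def rot(a,b,rad=(0,.050),tag=""):
    r=np.hypot(yy-.002,zz+.002); an=np.arctan2(-(yy-.003),zz+.003)
    m=((r<rad[1])&(r>rad[0])).astype(np.uint8)*255
    for mode,n in((cv2.MOTION_EUCLIDEAN,"euc"),(cv2.MOTION_AFFINE,"aff")):
        out=[]
        for ch in(0,1,2):
            try:
                cc,W_=cv2.findTransformECC(np.ascontiguousarray(a[...,ch]),np.ascontiguousarray(b[...,ch]),np.eye(2,3,dtype=np.float32),mode,(3,300,1e-7),m,3)
                out.append((round(float(np.arctan2(W_[1,0]-W_[0,1],W_[0,0]+W_[1,1])),4),round(float(cc),3)))
            except cv2.error: out.append(None)
        print(tag,n,rad,out)
t0_,s0=pickle.load(open("c0.pkl","rb")); t1_,s1,o1=pickle.load(open("c1.pkl","rb"))
L0=np.array([.516,-.2299,.183]); L1=o1["ee_pos"]+[0,0,.0167]
read(s0,L0,18.6,0); read(s1,L1,1.9,0)
o=status.get_obs(); F=[camera("scene") for _ in range(8)]; im=np.mean([x["color"] for x in F],0); s=F[0]; L=o["ee_pos"]+[0,0,.0167]
a0=rect_(s0,s0["color"],L0,18.6,0); a1=rect_(s1,s1["color"],L1,1.9,0)
for rad in((0,.058),(.036,.056)): rot(a0,a1,rad,"c0->c1")
for tl in map(float,sys.argv[1:]):
    b=rect_(s,im,L,1.9,tl)
    for rad in((0,.058),(.036,.056)): rot(a1,b,rad,f"c1->now@{tl}")
E
python3 ecc.py .40 .44 .47
```

```text
maxRB 50 maxRG 76
hub mm 2.4 -4.2 494 marker 0.458 453 needle 0.032 min 109.0 med 165.0
maxRB 45 maxRG 53
hub mm 3.3 -3.6 547 marker 0.468 367 needle 0.036 min 106.0 med 148.0
c0->c1 euc (0, 0.058) [(-0.0493, 0.908), (-0.0223, 0.885), (-0.0291, 0.847)]
c0->c1 aff (0, 0.058) [(-0.0533, 0.911), (-0.0274, 0.882), (-0.0245, 0.862)]
c0->c1 euc (0.036, 0.056) [(-0.0565, 0.886), (-0.0032, 0.867), (-0.002, 0.812)]
c0->c1 aff (0.036, 0.056) [(-0.0553, 0.897), (-0.0168, 0.877), (-0.0091, 0.856)]
c1->now@0.4 euc (0, 0.058) [(0.0562, 0.829), (0.0397, 0.85), (0.0212, 0.877)]
c1->now@0.4 aff (0, 0.058) [(0.0462, 0.825), (0.0424, 0.85), (0.0363, 0.881)]
c1->now@0.4 euc (0.036, 0.056) [(0.1102, 0.878), (0.0841, 0.892), (0.0613, 0.919)]
c1->now@0.4 aff (0.036, 0.056) [(0.0982, 0.889), (0.0798, 0.907), (0.0711, 0.934)]
c1->now@0.44 euc (0, 0.058) [(-0.0079, 0.84), (-0.0131, 0.865), (-0.0314, 0.886)]
c1->now@0.44 aff (0, 0.058) [(-0.0253, 0.838), (-0.0135, 0.865), (-0.0184, 0.888)]
c1->now@0.44 euc (0.036, 0.056) [(0.0726, 0.888), (0.0446, 0.903), (0.0203, 0.924)]
c1->now@0.44 aff (0.036, 0.056) [(0.0613, 0.889), (0.0406, 0.914), (0.0275, 0.936)]
c1->now@0.47 euc (0, 0.058) [(-0.0751, 0.851), (-0.0565, 0.875), (-0.0748, 0.89)]
c1->now@0.47 aff (0, 0.058) [(-0.1502, 0.855), (-0.0631, 0.876), (-0.066, 0.89)]
c1->now@0.47 euc (0.036, 0.056) [(0.0378, 0.891), (0.0153, 0.912), (-0.0137, 0.928)]
c1->now@0.47 aff (0.036, 0.056) [(0.0264, 0.89), (0.0098, 0.918), (-0.0075, 0.938)]
```

```bash
cat > pl.py <<'E'
from ov import *
import pickle,sys
X,Y=np.meshgrid(np.arange(.014,.0445,.0005),np.arange(-.074,.0745,.0005),indexing='ij')
def rp(s,img,L,yaw,t):
    A=R.from_euler('z',yaw,degrees=True)*R.from_euler('x',-t)
    q=proj(s,A.apply(np.stack([X.ravel(),Y.ravel(),np.full(X.size,.009-.127)],1))+L).astype(np.float32).reshape(*X.shape,2)
    I=cv2.remap(img.astype(np.float32),q[...,0],q[...,1],cv2.INTER_CUBIC); return I
def cc(a,b):
    o=[]
    for f in(lambda I:I[...,0],lambda I:I[...,1]-I[...,0]):
        try: c,W_=cv2.findTransformECC(np.ascontiguousarray(f(a)),np.ascontiguousarray(f(b)),np.eye(2,3,dtype=np.float32),cv2.MOTION_TRANSLATION,(3,200,1e-6),None,3); o+=[c]
        except cv2.error: o+=[0]
    return o
def peak(a,fn,ts):
    v=np.array([cc(a,fn(t)) for t in ts]); r=[]
    for k in range(2):
        i=v[:,k].argmax(); sl=slice(max(i-3,0),i+4); p=np.polyfit(ts[sl],v[sl,k],2); r+=[round(-p[1]/2/p[0],3),round(v[i,k],3)]
    return r
if __name__=="__main__":
    _,s0=pickle.load(open("c0.pkl","rb")); _,s1,o1=pickle.load(open("c1.pkl","rb"))
    L0=np.array([.516,-.2299,.183]); L1=o1["ee_pos"]+[0,0,.0167]; a1=rp(s1,s1["color"],L1,1.9,0); a0=rp(s0,s0["color"],L0,18.6,0)
    print("c0->c1",peak(a0,lambda t:rp(s1,s1["color"],L1,1.9,t),np.arange(-.12,.121,.02)))
    o=status.get_obs(); F=[camera("scene") for _ in range(4)]; im=np.mean([x["color"] for x in F],0); L=o["ee_pos"]+[0,0,.0167]
    for n,a in(("c1",a1),("c0",a0)): print(n,"->now",peak(a,lambda t:rp(F[0],im,L,1.9,t),np.arange(.3,.6,.02)))
    print(o["time"],o["wrist_force"])
E
python3 pl.py
```

```text
c0->c1 [np.float64(-0.001), np.float64(0.776), np.float64(-0.0), np.float64(0.95)]
c1 ->now [np.float64(0.437), np.float64(0.901), np.float64(0.436), np.float64(0.879)]
c0 ->now [np.float64(0.465), np.float64(0.698), np.float64(0.434), np.float64(0.767)]
32.85 [-1.69319103 -1.81928702 20.62657472]
```

Plate-texture alignment gives a tilt of 0.436, and its self-check between the two level pictures gives 0.00. The marker is at 0.467 and the plate's middle is about 2 mm from the bar. So about 0.03 rad remains.

```bash
python3 -m jog '0.3 0 -0.7 0; 0.6 0 -1.4 0; 0.9 0 -2.1 0; 1.2 0 -2.8 0; 1.5 0 -3.5 0; 1.8 0 -4.2 0; 1.8 0 -4.2 0; 1.8 0 -4.2 0'; python3 -m jog '0 0 0 0; 0 0 0 0; 0 0 0 0; 0 0 0 0; 0 0 0 0; 0 0 0 0; 0 0 0 0; 0 0 0 0'; python3 pl.py; python3 rd.py 1.9 26;  python3 go.py .5165 .188 .1855 1.9
```

```text
time: 34.05
ee_pos: [0.5148, 0.2515, 0.1688]
tcp_rot: [104.9, 89.8, 16.9]
wrist_force: [-0.1, 1.2, 15.9]
opening: 0.0166
time: 35.05
ee_pos: [0.5148, 0.2515, 0.1688]
tcp_rot: [104.2, 89.8, 16.1]
wrist_force: [-1.5, 0.1, 16.1]
opening: 0.0168
c0->c1 [np.float64(-0.001), np.float64(0.776), np.float64(-0.0), np.float64(0.95)]
c1 ->now [np.float64(0.476), np.float64(0.907), np.float64(0.477), np.float64(0.871)]
c0 ->now [np.float64(0.508), np.float64(0.679), np.float64(0.477), np.float64(0.764)]
35.05 [-1.47345852  0.14927342 16.13817907]
maxRB 44 maxRG 48
hub mm 0.1 -2.5 661 marker 0.456 385 needle 0.464 min 105.0 med 142.0
t 35.3 shift [-16.7  -0.4  63.6] turn 0.04 or -179.96 q6 114.1 f [-1.   0.3 16.4]
M [[0.0, 1.0, 0.03], [0.0, 0.03, -1.0], [-1.0, 0.0, -0.0]] pos [0.5148 0.2515 0.1688] op 0.0166
```

Tilt is 0.477 against a marker of 0.467 ± 0.01, and the reading is steady with 16 N bearing. The remaining −0.01 is within my measuring error, so I leave it there. Last check: bystanders unmoved and everything still, then hand in.

Run:
```python
from h import *; import pickle
_,s0=pickle.load(open("c0.pkl","rb")); s=camera("scene"); o=status.get_obs(); print(o["time"],o["ee_pos"].round(4),o["wrist_force"].round(1),np.abs(o["qd"]).max().round(2))
for n,(x,y,w,h) in dict(bottle=(265,285,40,60),bowl=(370,270,55,48),rack=(165,310,90,60)).items():
    a,b=[cv2.GaussianBlur(c["color"][y:y+h,x:x+w].astype(np.float32),(5,5),0) for c in(s0,s)]; print(n,np.abs(a-b).mean().round(2),np.abs(a-b).max().round(1), cv2.phaseCorrelate(a[...,0].copy(),b[...,0].copy())[0])
bot.job_done()
```

```text
35.35 [0.5148 0.2515 0.1688] [-0.8  1.9 16. ] 0.11
bottle 4.02 7.8 (0.013352484701176337, 0.030931877855536527)
bowl 5.22 8.4 (-0.026268197528075632, 0.03368827536213814)
rack 5.25 8.1 (-0.07577676649179921, -0.018235233647711624)
the job is handed in; nothing more can be done
```

I handed the job in at about 35 s. The plate is held still by its lug on the taller bar, tilted to about 0.477 rad; I put the red marker at about 0.467 ± 0.01 rad.

**What I did:** I slid the jaw open about 34 mm and lifted the plate by its lug. I then set it level across the taller bar and rocked it over with a light grip so the lug could turn in the pads. Partway through, the plate had slid about 10 mm over the bar. I slid it back along its slope with a tight grip, still in contact, and finished the rocking with firmer bearing.

**Last checks:**
- **Tilt:** aligning the plate's capsule pattern between pictures gave 0.477 rad. The same method gave 0.00 between the two level pictures.
- **Pointer against marker:** reading them directly in the picture put them within about 0.01 rad of each other.
- **Bearing and stillness:** the wrist read about 16 N upward, and the tool pose did not change over the last second.
- **Bottle, bowl and rack:** all shifted less than 0.1 pixel from the first picture.

**What failed or disagreed:**
- **Tilt methods:** while rocking, a plate-edge fit read 0.03–0.09 rad lower than other methods and a dial-circle fit read up to about 0.05 rad higher. I trusted the capsule-pattern alignment because it passed its self-check.
- **Plate middle:** I judged it about 2 mm from the bar before the last small rock. That comes from geometry and was not seen directly.
- **Refused move:** one early move was refused for badly formed rows and cost no arm time.

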